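# Fish the spirit level out of the half-covered tool box

### The job

The yellow spirit level lies in the tool box and is longer than the opening that the screwed-down green tray board leaves; the tray may cover either end, so see which end is free. Grip the level, raise its free end out through the opening while its other end is still down in the box under the tray, and draw it out on the slant. Finish while holding it still in the gripper with every part of it at least 5 cm above the top of the tray board, and leave the other things on the bench and the tin on the tray where they are.

Things in the scene. Friction and masses are not known exactly. Their poses are not given: they have to be found in the camera images.
- level: yellow spirit level with black ends and green vials, a straight bar 290 long (its y axis) x 24 wide (x) x 26 high (z), 0.22 to 0.45 kg, evenly balanced, lying flat on the tool box's floor roughly along the box, mid-width. Origin: centre of its underside; z up as it lies.
- level_end_a (a point): centre of the level's end face at its +y end (145 from the middle, 13 above the underside)
- level_end_b (a point): centre of the level's end face at its -y end
- toolbox: open wooden tool box, fixed to the bench, outside 350 long (its y axis) x 200 wide (x); inside 330 x 180; floor 6 thick, walls 10 thick, wall tops at 92. Each end has a fixed dark lip lying on the wall tops, 92 to 102 high, that overhangs the inside by 20. Nothing else is in the box but the level. Origin: centre of the underside on the bench, z up.
- tray: green board, 70 along the box x 200 wide x 10 thick, screwed down against the lip at one end of the box (+y or -y: it changes), underside at 92, top at 102. With the lip it covers the last 90 of the inside; the opening from its edge to the far lip is 220 long. Origin: centre of its underside, 110 from the box's middle along the box's y.
- runners: two fixed light-wood runners, 10 wide, 8 high, on the tops of the box's long walls at the end that has no tray; they do not narrow the opening. Origin: midway between them at the height of the wall tops.
- tin: small closed tin, 44 diameter, 26 high, standing on the tray board; a bystander, not to be disturbed
- mallet: wooden mallet lying on the bench, head 65 x 125 x 50, handle 210 long; a bystander, not to be disturbed
- glue: white glue bottle with orange cap, 60 diameter, 170 high, standing on the left; a bystander, not to be disturbed
- mug: blue mug, 80 diameter, 95 high, on the right; a bystander, not to be disturbed
- tape: blue roll of tape lying flat, 100 outside diameter, 24 high, to the left of the box; a bystander, not to be disturbed
- screwdriver: screwdriver lying behind the box (it lies left to right); a bystander, not to be disturbed
- plane: small steel hand plane with wooden grips, 55 x 160 x 57 high, on the right near the robot; a bystander, not to be disturbed

How it is judged:
By the outcome, as a careful person would: the job done as asked, in the order asked, and still so for the second after the job is handed in, while the arm keeps its last pose, push and grip.
It also fails if it takes over 35 s, if anything falls off the work surface, if the arm or the gripper's body presses on something with over 40 N, if the wrist force passes 120 N, or if a joint passes its speed limit or range.

### The arm

A 6-joint arm with a two-finger parallel gripper is mounted at the origin on the work surface. World frame = base frame: x ahead of the robot, y to its left, z up, the work surface at z = 0. Lengths are in m, angles in rad, forces in N, time in s.
With the tool pointing down it reaches from about 0.275 to 0.875 m from the base axis. Payload 12.5 kg.
Tool frame: the origin (TCP) lies at the very end of the fingers, on their centre line; the grasp point (between the pads) lies 19 mm behind it; z points along the fingers, y is the line along which they close (so a half turn about z gives the same grasp; the last joint's range is limited). The gripper opens to 85 mm and grips with 20 to 120 N. Pads are 22 mm wide; open, the fingers measure 114 mm over their backs; the gripper's body (76 mm by 85 mm) begins 54 mm behind the grasp point. The pads swing forward as they close: fully open they stand 13 mm farther back than shut.
Start: joints at [1.189, 0.351, 1.652, -0, 1.139, -0.085], TCP at [0.161, 0.526, 0.231] pointing down, gripper open.
Joint ranges: [-2.75, 2.75], [-0.79, 2.1], [0.01, 2.65], [-1.57, 4.71], [0.07, 3.14], [-2.87, 2.87]. Speed limits (rad/s): [2.22, 2.22, 2.79, 3.14, 3.14, 3.14].

### API

Orientations are given as a rotation vector (axis times angle).
In Python, from rig import robot, vision, nets gives the robot as it stands. The module is installed in compiled form; this text tells all that it offers.
- The arm moves only by the tool jog_arm, called after "Request:" by a JSON object that holds its "method" and its "body", one argument or row to a line. Schema: {"type":"object","properties":{"moves":{"type":"array","items":{"type":"number"},"minItems":4,"maxItems":48},"jaw":{"type":"number"},"clamp_n":{"type":"number"},"only":{"type":"string"},"quiet":{"type":"boolean"},"lines":{"type":"string"}},"required":["moves"],"additionalProperties":false}. moves is one flat list of numbers that holds 1 to 12 rows one after another, with no inner brackets; each row has 4 numbers: dx, dy, dz in shares of 600 mm (1.0 is 600 mm), then a turn about the tool's z in shares of 180 degrees (1.0 is 180 degrees); each row shifts and turns the commanded pose from where the row before left it, along the tool's axes as they then stand; what a row does not reach is not made up. A row lasts 1/10 s, in which the tool goes at most 0.05 m and 0.15 rad, less where a joint would pass 70% of its speed; a pose out of reach is approached as far as the arm can. jaw is the opening from 0.0 (shut) to 1.0 (fully open), set as the call begins (left out keeps the last). The fingers move at their own pace and stop on an object; clamp_n is the grip in N (left out, the last holds). Time passes only in rows, so rows that do not move let the fingers close. The tool returns the time, the measured TCP pose, the force, the opening and the grip force at its end. only (a regular expression) keeps the lines of the reply that match it, lines (a string "A,B") keeps lines A to B, and quiet returns only ok. Input that does not fit is refused with a message, and nothing moves.
- robot.state(): the state, without advancing time (a new reading comes with each control period).
- vision.read_camera(name): name is "scene" or "top" or "wrist"; returns the picture (480x640x3 uint8, red, green, blue); there is no depth.
- vision.get_calibration(name): a dict with "fx", "fy", "cx", "cy" (pixels), "xyz" and "attitude" of the camera in the world. Camera axes: x right, y down, z forward; pixel columns grow to the right and rows downward; lengths in m; the calibration is good to about 2 mm. A picture is of the moment at which its call begins: read the wrist's pose just before it. get_calibration takes no time and is no camera call; for the wrist camera it gives the pose at the moment of the call.
- robot.job_done(): hands the job in; it is judged then, once.
Trained networks look in the newest picture that a camera, given by its name, has taken for a name from the list of things; names that differ only in an ending like _2 or _b are one class to them, and where a whole thing is asked for, a point or a joint stands for the part that bears it (a point fixed in the world has none). Each returns a list of dicts, best first, with "confidence" (0 to 1); they miss things now and then, are a little off and sometimes report something else, mostly with a low value. They report only what shows in the picture. A call takes as long as a camera call.
- nets.search_frame(thing, camera): "xyz" ([x, y, z] in m, in world coordinates, good to about 4 mm: the middle of the surface that is visible of it).
- nets.outline_of(thing, camera): "region" (480x640 bool, what is visible of it).
The state is a dict: "time_s": time; "joints": joint angles; "joint_velocities": joint speeds; "joint_efforts": joint torques, N m; "eef_pos": TCP position; "eef_rot": TCP orientation; "wrist_force": force on the tool from outside, world axes, zero at the start; "moment": the same for the moment, N m; "width": opening from 0.0 (shut) to 1.0 (fully open); "finger_force": force on a finger pad.
Only numpy, scipy, OpenCV 4.12 (cv2) and the standard library are available. Lean on these libraries where they do the work, as an engineer would, in place of code of your own. Each camera call takes 0.05 s, during which the arm holds its last target. There are 200 camera calls.

## Working session

There is one attempt and no reset: what is moved stays moved. The work goes in short steps, Python scripts to look and compute and a tool call to move; the robot and the scene stay as the last step left them, time stands still between calls to the robot, and variables do not carry over. Pictures are saved under pics/ and viewed, at most 10 in all, crops included, and the job is handed in when it is done.

```bash
mkdir -p pics; python3 - <<'E'
from rig import robot, vision, nets
import cv2, numpy as np
for c in ["top","scene"]:
    im=vision.read_camera(c); cv2.imwrite(f"pics/{c}0.png",im[:,:,::-1])
    k=vision.get_calibration(c); print(c,{a:np.round(b,4).tolist() for a,b in k.items()})
    for t in ["level","level_end_a","toolbox","tray","runners","tin"]:
        for d in nets.search_frame(t,c)[:2]: print(t,np.round(d["xyz"],3),round(d["confidence"],2))
s=robot.state(); print({k:np.round(v,3).tolist() for k,v in s.items()})
E
```

```text
top {'fx': 448.2375, 'fy': 448.2375, 'cx': 318.8612, 'cy': 238.1618, 'xyz': [0.2973, -0.0542, 1.2763], 'attitude': [-2.1145, 2.1105, -0.2289]}
level [0.514 0.04  0.033] 0.63
level_end_a [0.51  0.048 0.031] 0.74
toolbox [0.522 0.053 0.005] 0.6
tray [0.496 0.185 0.104] 0.68
runners [ 0.421 -0.031  0.1  ] 0.58
tin [0.562 0.189 0.129] 0.72
scene {'fx': 434.7384, 'fy': 434.7384, 'cx': 313.1086, 'cy': 241.2764, 'xyz': [1.378, -0.2612, 0.6382], 'attitude': [-1.7815, -1.3644, 0.7576]}
level [0.512 0.104 0.036] 0.8
level_end_a [0.513 0.113 0.035] 0.54
toolbox [0.608 0.054 0.049] 0.89
tray [0.519 0.177 0.1  ] 0.71
runners [ 0.614 -0.032  0.102] 0.72
tin [0.581 0.183 0.118] 0.62
{'time_s': 0.7, 'joints': [1.189, 0.351, 1.652, -0.0, 1.139, -0.085], 'joint_velocities': [-0.0, -0.0, 0.0, 0.0, 0.001, 0.0], 'joint_efforts': [0.003, -50.594, -29.162, 0.0, 0.0, 0.0], 'eef_pos': [0.161, 0.526, 0.231], 'eef_rot': [0.464, 3.107, -0.0], 'wrist_force': [0.151, 0.252, -0.126], 'moment': [-0.007, 0.036, -0.003], 'finger_force': 0.0, 'width': 1.001}
```

View pics/top0.png

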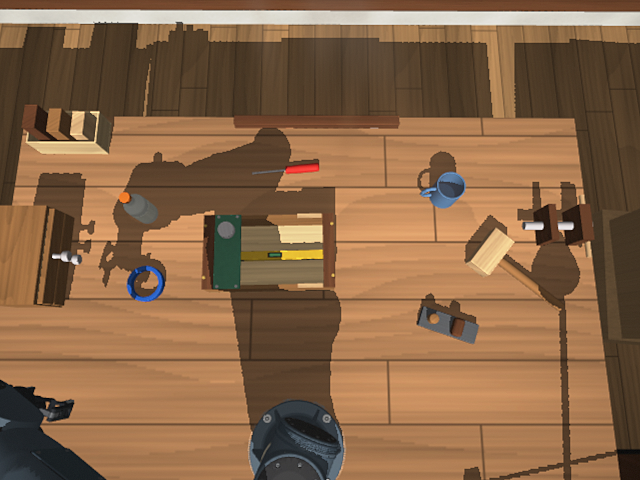

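View pics/scene0.png

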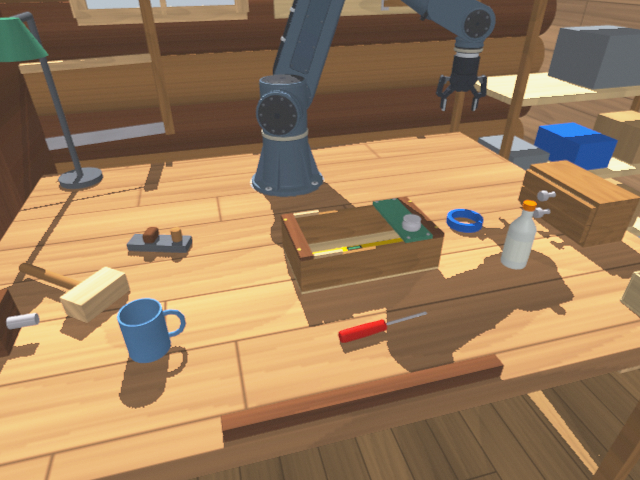

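The tray with the tin is at the left (+y) end: top picture (227,252), scene (400,220). The level shows from about (240,256) to (322,255) in the top picture, so its right (-y) end is free. Next I'll measure the level and box axes from both views.

```bash
cat > h.py <<'E'
from rig import robot, vision, nets
import cv2, numpy as np
from scipy.spatial.transform import Rotation as R
def ray(k,u,v):
    return np.array(k["xyz"]), R.from_rotvec(k["attitude"]).apply([(u-k["cx"])/k["fx"],(v-k["cy"])/k["fy"],1])
def onz(k,u,v,z):
    o,d=ray(k,u,v); return o+d*(z-o[2])/d[2]
def proj(k,p):
    c=R.from_rotvec(k["attitude"]).inv().apply(np.array(p)-k["xyz"]); return k["fx"]*c[0]/c[2]+k["cx"],k["fy"]*c[1]/c[2]+k["cy"]
def tri(a,b):
    A=sum(np.eye(3)-np.outer(d,d)/(d@d) for o,d in(a,b)); B=sum((np.eye(3)-np.outer(d,d)/(d@d))@o for o,d in(a,b))
    return np.linalg.solve(A,B)
E
python3 - <<'E'
from h import *
ends={}
for c in["top","scene"]:
    im=vision.read_camera(c);k=vision.get_calibration(c)
    for t,z in[("level",.032),("tray",.102),("runners",.100)]:
        for d in nets.outline_of(t,c)[:1]:
            m=d["region"].astype(np.uint8); v,u=np.nonzero(m)
            (cx,cy),(w,h),a=cv2.minAreaRect(np.c_[u,v].astype(np.float32))
            bx=cv2.boxPoints(((cx,cy),(w,h),a))
            print(c,t,round(d["confidence"],2),m.sum(),"px",np.round(bx).tolist(),"world",[np.round(onz(k,*p,z)[:2],3).tolist() for p in bx])
            if t=="level":
                x0=[(u[u==e].mean(),v[u==e].mean()) for e in(u.min(),u.max())]; print("  ends",np.round(x0,1).tolist(),[np.round(onz(k,*p,.03)[:2],3).tolist() for p in x0]); ends[c]=[ray(k,*p) for p in x0]
    if c=="top": cv2.imwrite("pics/t1.png",cv2.resize(im[200:300,190:345,::-1],None,fx=5,fy=5,interpolation=cv2.INTER_CUBIC))
    else: cv2.imwrite("pics/s1.png",cv2.resize(im[185:290,275:445,::-1],None,fx=4.5,fy=4.5,interpolation=cv2.INTER_CUBIC))
# image right in top = -y ; image left in scene = -y
print("free end tri",tri(ends["top"][1],ends["scene"][0]))
E
```

```text
top level 0.75 803 px [[241.0, 251.0], [322.0, 250.0], [322.0, 260.0], [241.0, 261.0]] world [[0.527, 0.16], [0.531, -0.069], [0.501, -0.07], [0.497, 0.158]]
  ends [[241.0, 257.5], [322.0, 254.5]] [[0.508, 0.159], [0.517, -0.069]]
top tray 0.95 1762 px [[212.0, 215.0], [240.0, 215.0], [240.0, 289.0], [212.0, 289.0]] world [[0.612, 0.229], [0.612, 0.154], [0.412, 0.146], [0.412, 0.219]]
top runners 0.6 208 px [[297.0, 213.0], [321.0, 213.0], [322.0, 287.0], [298.0, 287.0]] world [[0.618, -0.0], [0.619, -0.066], [0.418, -0.068], [0.417, -0.005]]
scene level 0.67 210 px [[344.0, 247.0], [400.0, 238.0], [400.0, 242.0], [344.0, 251.0]] world [[0.509, 0.041], [0.507, 0.196], [0.525, 0.189], [0.527, 0.037]]
  ends [[344.0, 248.5], [400.0, 239.5]] [[0.514, 0.041], [0.513, 0.194]]
scene tray 0.68 1086 px [[369.0, 206.0], [387.0, 189.0], [434.0, 236.0], [417.0, 254.0]] world [[0.444, 0.13], [0.359, 0.215], [0.623, 0.222], [0.677, 0.151]]
scene runners 0.54 237 px [[294.0, 214.0], [320.0, 202.0], [343.0, 253.0], [317.0, 264.0]] world [[0.43, -0.067], [0.386, 0.014], [0.628, -0.001], [0.656, -0.067]]
free end tri [ 0.52953092 -0.01959195  0.05000698]
```

View pics/t1.png

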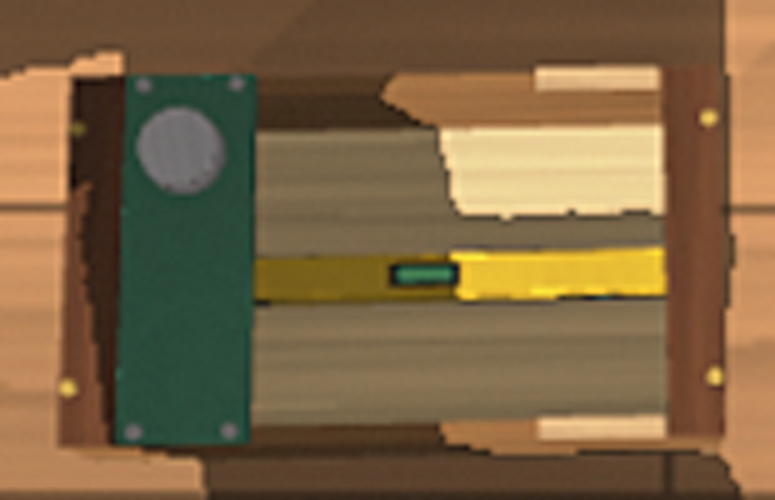

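View pics/s1.png

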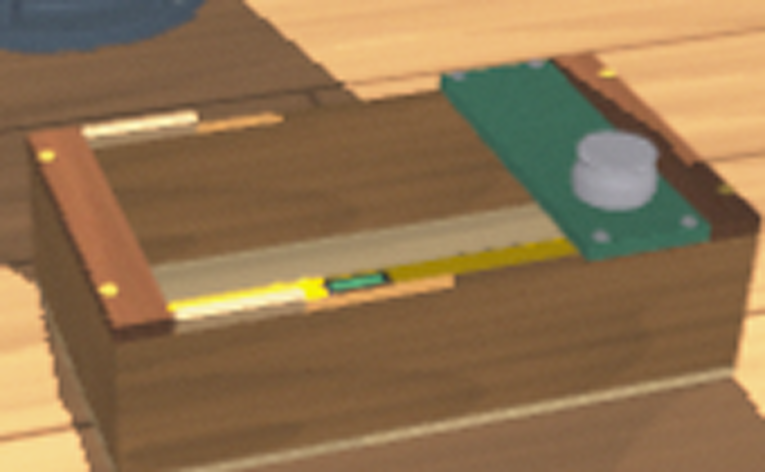

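The level's yellow runs right up to the free lip (crop x=665) with no black end in view. The vial is at crop (425,273), so the free end is tucked about 1 cm under the lip. I'll have to slide the level toward the tray before lifting.

```bash
python3 - <<'E'
from h import *
k=vision.get_calibration("top");s=vision.get_calibration("scene")
f=lambda x,y:(190+(x+.5)/5-.5,200+(y+.5)/5-.5); g=lambda x,y:(275+(x+.5)/4.5-.5,185+(y+.5)/4.5-.5)
for n,p,z in[("tray edge far",(257,75),.102),("tray edge near",(250,440),.102),("lip far",(663,70),.102),("lip near",(667,437),.102),("lvl L top",(256,257),.032),("lvl L bot",(256,301),.032),("lvl R top",(664,248),.032),("lvl R bot",(664,297),.032),("vial",(425,273),.032)]:
    print(n,np.round(onz(k,*f(*p),z),3))
print("vial tri",tri(ray(k,*f(425,273)),ray(s,*g(358,284))))
print("lip corner tri",tri(ray(k,*f(667,437)),ray(s,*g(83,133))), tri(ray(k,*f(257,75)),ray(s,*g(590,257))))
R0=R.from_rotvec(robot.state()["eef_rot"]).as_matrix(); print(R0.round(3))
t=np.array([.515,-.012,.20])
print("delta in tool",R0.T@(t-robot.state()["eef_pos"]))
E
```

```text
tray edge far [0.613 0.151 0.102]
tray edge near [0.416 0.147 0.102]
lip far [ 0.617 -0.069  0.102]
lip near [ 0.418 -0.071  0.102]
lvl L top [0.526 0.16  0.032]
lvl L bot [0.501 0.159 0.032]
lvl R top [ 0.532 -0.07   0.032]
lvl R bot [ 0.504 -0.07   0.032]
vial [0.517 0.064 0.032]
vial tri [0.51772838 0.06542339 0.03034661]
lip corner tri [ 0.4190163  -0.06920792  0.09479304] [0.61603577 0.15350069 0.09380295]
[[-0.956  0.292 -0.   ]
 [ 0.292  0.956 -0.   ]
 [ 0.    -0.    -1.   ]]
delta in tool [-0.49601146 -0.41084194  0.03128499]
```

Units first: shifts go in shares of 600 mm and turns go in shares of 180 degrees. So -0.038 m / 0.6 = -0.0633, -0.0315 m / 0.6 = -0.0525.

Request:
{"method": "jog_arm", "body": {
  "moves": [-0.0633,-0.0525,0,0,-0.0633,-0.0525,0,0,-0.0633,-0.0525,0,0,-0.0633,-0.0525,0,0,-0.0633,-0.0525,0,0,-0.0633,-0.0525,0,0,-0.0633,-0.0525,0,0,-0.0633,-0.0525,0,0,-0.0633,-0.0525,0,0,-0.0633,-0.0525,0,0,-0.0633,-0.0525,0,0,-0.0633,-0.0525,0,0],
  "jaw": 1.0,
  "clamp_n": 20
}}

```text
time_s: 2.3
eef_pos: [0.4872, 0.0291, 0.2315]
eef_rot: [0.465, 3.106, 0.0]
wrist_force: [-0.1, 0.8, -0.1]
width: 0.996
finger_force: 0.0
```

Request:
{"method": "jog_arm", "body": {
  "moves": [0,0,0,0.0446,0,0,0,0.0446,0,0,0,0.0446,0,0,0,0.0446,0,0,0,0.0446,0,0,0,0.0446,0,0,0,0.0446,0,0,0,0.0446,0,0,0,0.0433,0,0,0,0]
}}

```text
time_s: 3.3
eef_pos: [0.4863, 0.0311, 0.2313]
eef_rot: [2.204, 2.239, 0.0]
wrist_force: [0.6, -0.4, 0.4]
width: 1.004
finger_force: 0.0
```

```bash
cat > d.py <<'E'
import sys
from h import *
s=robot.state();M=R.from_rotvec(s["eef_rot"]).as_matrix()
print(s["time_s"],M.round(3).tolist(),"delta",(M.T@(np.array(list(map(float,sys.argv[1:4])))-s["eef_pos"])).round(4),"F",np.round(s["wrist_force"],1))
E
python3 d.py .5165 -.012 .20
```

```text
3.3 [[-0.016, 1.0, 0.0], [1.0, 0.016, 0.0], [0.0, 0.0, -1.0]] delta [-0.0436  0.0295  0.0313] F [ 0.6 -0.4  0.4]
```

Converted, -0.022 m / 0.6 = -0.0367, -0.0216 m / 0.6 = -0.036.

Request:
{"method": "jog_arm", "body": {
  "moves": [-0.0367,0.025,0.0267,0,-0.036,0.0242,0.025,0,0,0,0,0]
}}

```text
time_s: 3.6
eef_pos: [0.517, -0.0136, 0.1985]
eef_rot: [-2.197, -2.243, 0.002]
wrist_force: [-1.3, 0.5, -0.2]
width: 1.004
finger_force: 0.0
```

```bash
python3 - <<'E'
from h import *
k=vision.get_calibration("wrist");im=vision.read_camera("wrist");cv2.imwrite("pics/w1.png",im[:,:,::-1])
print(robot.state()["eef_pos"],k["xyz"])
for t in["level","level_end_b"]:
    for d in nets.search_frame(t,"wrist")[:1]: print(t,d)
for n,p in[("grasp",(.5165,-.012,.032)),("lip",(.517,-.07,.102)),("levR",(.518,-.07,.032))]: print(n,np.round(proj(k,p)))
E
```

```text
[ 0.51657397 -0.01269058  0.19942238] [0.51587173 0.05387707 0.34127991]
level {'xyz': [0.514, 0.0435, 0.034], 'confidence': 0.96}
level_end_b {'xyz': [0.5179, 0.045, 0.0316], 'confidence': 0.97}
grasp [318. 215.]
lip [317. 324.]
levR [319. 284.]
```

View pics/w1.png

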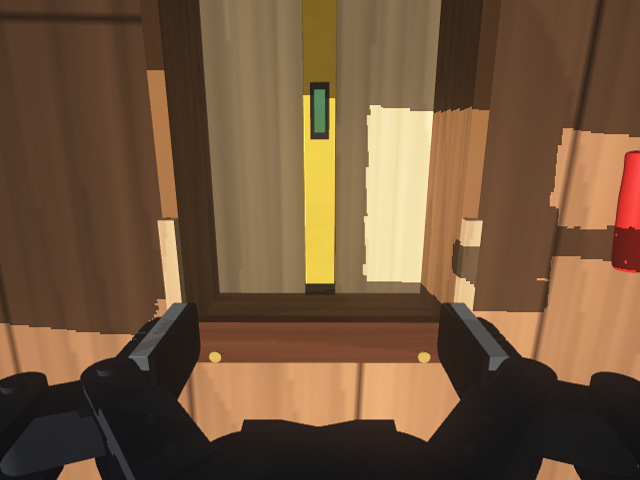

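The wrist view shows the level's black end at rows 284-294, just under the lip, and the level centred at column 320. That matches my measurements, so I'll descend.

Converted, 0.045 m / 0.6 = 0.075, 0.03 m / 0.6 = 0.05.

Request:
{"method": "jog_arm", "body": {
  "moves": [0,0,0.075,0,0,0,0.075,0,0,0,0.075,0,0,0,0.05,0,0,0,0.025,0,0,0,0.0117,0,0,0,0,0,0,0,0,0]
}}

```text
time_s: 4.55
eef_pos: [0.5173, -0.0117, 0.0144]
eef_rot: [2.199, 2.241, 0.002]
wrist_force: [-0.3, 0.2, 0.2]
width: 1.003
finger_force: 0.0
```

Request:
{"method": "jog_arm", "body": {
  "moves": [0,0,0,0,0,0,0,0,0,0,0,0,0,0,0,0,0,0,0,0,0,0,0,0,0,0,0,0,0,0,0,0],
  "jaw": 0,
  "clamp_n": 30
}}

```text
time_s: 5.35
eef_pos: [0.5168, -0.012, 0.0136]
eef_rot: [2.201, 2.241, 0.0]
wrist_force: [-1.1, 0.6, 5.1]
width: 0.275
finger_force: 30.3
```

Converted, 0.008 m / 0.6 = 0.0133, 0.006 m / 0.6 = 0.01.

Request:
{"method": "jog_arm", "body": {
  "moves": [0.01,0,-0.0017,0,0.0133,0,0,0,0.0133,0,0,0,0,0,0,0,0,0,0,0]
}}

```text
time_s: 5.85
eef_pos: [0.5161, 0.0105, 0.0142]
eef_rot: [-2.2, -2.242, 0.0]
wrist_force: [-0.8, -0.2, -3.4]
width: 0.274
finger_force: 29.5
```

Request:
{"method": "jog_arm", "body": {
  "moves": [0,0,0,0,0,0,0,0,0,0,0,0,0,0,0,0],
  "jaw": 0.55
}}

```text
time_s: 6.25
eef_pos: [0.5163, 0.0099, 0.0144]
eef_rot: [2.202, 2.241, 0.0]
wrist_force: [0.2, 0.6, 0.4]
width: 0.547
finger_force: 0.0
```

Request:
{"method": "jog_arm", "body": {
  "moves": [-0.02,0,0,0,-0.02,0,0,0,0,0,0,0,0,0,0,0]
}}

```text
time_s: 6.65
eef_pos: [0.5166, -0.0145, 0.0143]
eef_rot: [-2.203, -2.24, -0.0]
wrist_force: [-0.2, -0.4, 0.5]
width: 0.552
finger_force: 0.0
```

Request:
{"method": "jog_arm", "body": {
  "moves": [0,0,0,0,0,0,0,0,0,0,0,0,0,0,0,0,0,0,0,0],
  "jaw": 0,
  "clamp_n": 20
}}

```text
time_s: 7.15
eef_pos: [0.5167, -0.0138, 0.0143]
eef_rot: [-2.201, -2.242, -0.0]
wrist_force: [-0.5, 0.9, 3.0]
width: 0.278
finger_force: 20.5
```

```bash
python3 - <<'E'
from h import *
k=vision.get_calibration("wrist");im=vision.read_camera("wrist");cv2.imwrite("pics/w2.png",im[:,:,::-1])
E
```

```text
(no output)
```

View pics/w2.png

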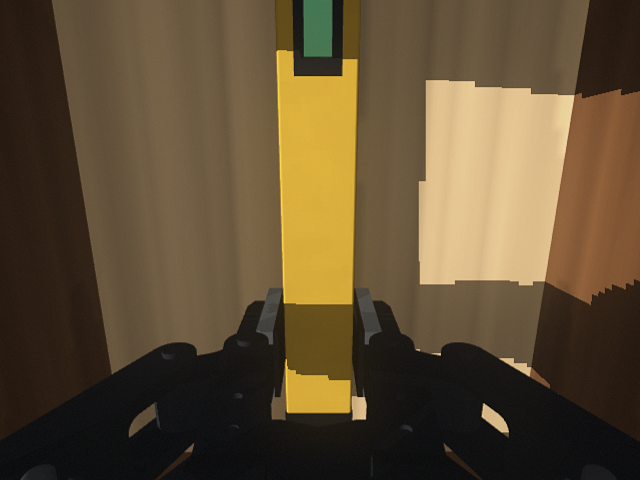

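The fingers straddle the level (columns 283-353) near its free end. Now I'll lift gently and check that it pivots.

Converted, -0.015 m / 0.6 = -0.025, -0.01 m / 0.6 = -0.0167.

Request:
{"method": "jog_arm", "body": {
  "moves": [0,0,-0.0167,0,0,0,-0.025,0,0,0,-0.025,0,0,0,-0.025,0,0,0,0,0]
}}

```text
time_s: 7.7
eef_pos: [0.5176, -0.0141, 0.0711]
eef_rot: [2.2, 2.24, 0.003]
wrist_force: [0.2, -1.1, -1.5]
width: 0.278
finger_force: 19.9
```

```bash
python3 - <<'E'
from h import *
im=vision.read_camera("scene");cv2.imwrite("pics/s2.png",cv2.resize(im[130:290,250:450,::-1],None,fx=3.5,fy=3.5,interpolation=cv2.INTER_CUBIC))
E
```

```text
(no output)
```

View pics/s2.png

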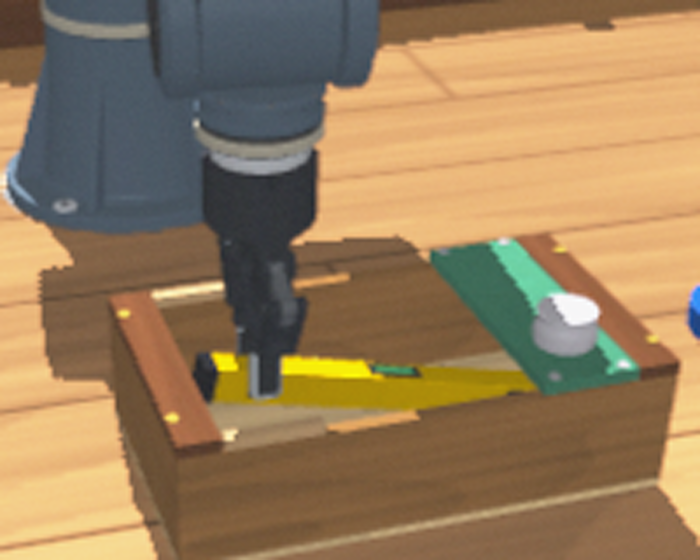

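It pivots in the pads: the free black end (crop 205,375) is up beside the lip and the tail is still under the tray. I'll keep lifting.

Converted, -0.015 m / 0.6 = -0.025.

Request:
{"method": "jog_arm", "body": {
  "moves": [0,0,-0.025,0,0,0,-0.025,0,0,0,-0.025,0,0,0,-0.025,0,0,0,-0.025,0,0,0,-0.025,0,0,0,0,0]
}}

```text
time_s: 8.45
eef_pos: [0.5172, -0.0141, 0.1601]
eef_rot: [2.2, 2.24, 0.002]
wrist_force: [1.3, -2.1, -0.9]
width: 0.275
finger_force: 20.2
```

```bash
python3 - <<'E'
from h import *
im=vision.read_camera("scene");cv2.imwrite("pics/s3.png",cv2.resize(im[90:290,250:450,::-1],None,fx=3,fy=3,interpolation=cv2.INTER_CUBIC))
E
```

```text
(no output)
```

View pics/s3.png

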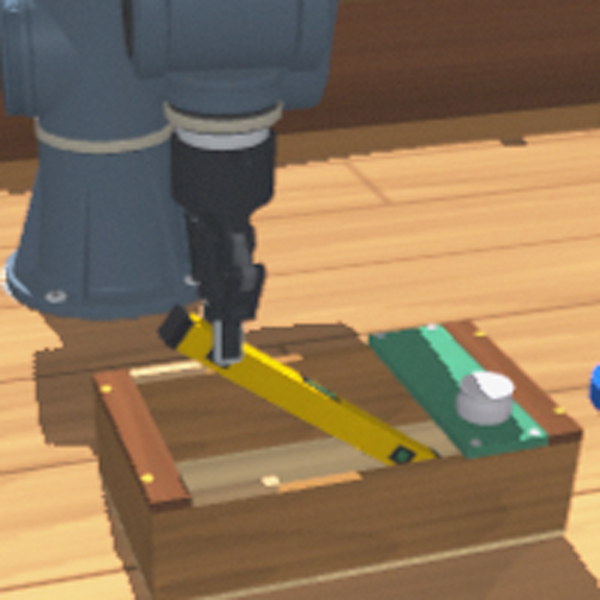

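The level now slants about 37°, with its free end out and its tail still under the tray edge. I'll lock the grip and draw it out along the slant.

Converted, -0.015 m / 0.6 = -0.025, -0.011 m / 0.6 = -0.0183.

Request:
{"method": "jog_arm", "body": {
  "moves": [0,0,0,0,0,0,0,0,-0.0167,0,-0.0133,0,-0.025,0,-0.0183,0,-0.025,0,-0.0183,0,-0.025,0,-0.0183,0,-0.0167,0,-0.0133,0,0,0,0,0],
  "clamp_n": 90
}}

```text
time_s: 9.3
eef_pos: [0.5184, -0.0806, 0.2097]
eef_rot: [2.202, 2.238, 0.002]
wrist_force: [0.4, 0.4, -2.6]
width: 0.256
finger_force: 91.4
```

```bash
python3 - <<'E'
from h import *
im=vision.read_camera("scene");cv2.imwrite("pics/s4.png",cv2.resize(im[90:290,250:450,::-1],None,fx=3,fy=3,interpolation=cv2.INTER_CUBIC))
E
```

```text
(no output)
```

View pics/s4.png

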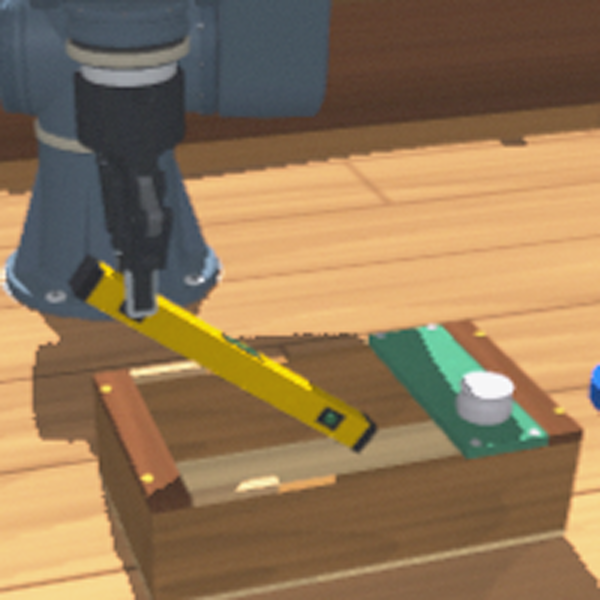

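The tail (crop 365,440) is clear of the tray edge and the level is locked at its slant. Straight up now.

Converted, -0.025 m / 0.6 = -0.0417, -0.02 m / 0.6 = -0.0333.

Request:
{"method": "jog_arm", "body": {
  "moves": [0,0,-0.02,0,0,0,-0.0417,0,0,0,-0.0417,0,0,0,-0.0417,0,0,0,-0.0417,0,0,0,-0.0417,0,0,0,-0.0417,0,0,0,-0.0417,0,0,0,-0.0333,0,0,0,-0.0167,0,0,0,0,0,0,0,0,0]
}}

```text
time_s: 10.55
eef_pos: [0.5176, -0.0787, 0.4243]
eef_rot: [-2.2, -2.241, 0.001]
wrist_force: [0.1, 1.4, -3.5]
width: 0.253
finger_force: 91.4
```

Request:
{"method": "jog_arm", "body": {
  "moves": [0,0,0,0,0,0,0,0,0,0,0,0,0,0,0,0]
}}

```text
time_s: 10.95
eef_pos: [0.5178, -0.0789, 0.4251]
eef_rot: [-2.201, -2.241, 0.0]
wrist_force: [-0.3, -0.5, -3.4]
width: 0.256
finger_force: 91.4
```

```bash
python3 - <<'E'
from h import *
im=vision.read_camera("scene");cv2.imwrite("pics/s5.png",im[:,:,::-1])
k=vision.get_calibration("scene");print(proj(k,[.517,-.08,.445]),proj(k,[.517,.11,.3]),proj(k,[.517,.11,.152]))
E
```

```text
(np.float64(291.25010261413945), np.float64(80.77982031958032)) (np.float64(377.6134143662441), np.float64(143.04487118825185)) (np.float64(373.31080710575065), np.float64(202.53320892956094))
```

View pics/s5.png

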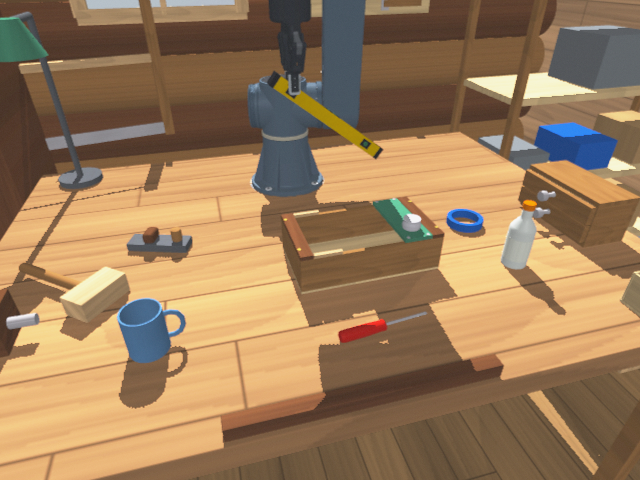

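The level is held still. Its tail is at (378,153), about z = 0.28 m, well above the required 0.152 m. The tin and the other things are where they were.

```bash
python3 -c "
from rig import robot
print(robot.job_done())"
```

```text
the job is handed in; nothing more can be done
None
```

I drew the level out on the slant and handed the job in at about 11 s, with the level held still in the gripper, its lowest end about 18 cm above the tray top, and the tin and everything else on the bench undisturbed.

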